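Put the sockets back in their holder blocks by size

ROBOT

A 6-joint arm with a two-finger parallel gripper is mounted at the origin on the work surface. World frame = base frame: x ahead of the robot, y to its left, z up, the work surface at z = 0. Lengths are in m, angles in degrees, forces in N, time in s.
With the tool pointing down it reaches from about 0.25 to 0.725 m from the base axis. Payload 9.7 kg.
Tool frame: the origin (TCP) lies on the centre line of the jaws, within the pads' length; the fingertips stand 22 mm ahead of it and the grasp point (between the pads) lies 3 mm ahead of it; z points along the fingers, y is the line along which they close (so a half turn about z gives the same grasp; the last joint's range is limited). The gripper opens to 85 mm and grips with 20 to 120 N. Pads are 22 mm wide; open, the fingers measure 114 mm over their backs; the gripper's body (76 mm by 85 mm) begins 54 mm behind the grasp point. The pads swing forward as they close: fully open they stand 13 mm farther back than shut.
Start: joints at [64.515, 4.979, 10.078, 95.1, 0, 90], TCP at [0.237, 0.496, 0.253] pointing down, gripper open.
Joint ranges: [-179.16, 179.16], [-48.56, 103.87], [-65.8, 70.77], [-126.05, 130.52], [-82.76, 87.17], [-180, 180]. Speed limits (degrees/s): [127.2, 127.2, 147.25, 180, 180, 180].

INTERFACE

Orientations are given as a 3x3 rotation matrix whose columns are the frame's x, y, z axes.
In Python, from workcell import status, camera, job gives the robot as it stands.
- The arm moves only by the tool move_arm, never from a script. Its argument "rows" is a list that holds one entry, the list of rows, each a list of 4 numbers: the shift along the tool's x, y, z in mm, then the turn about the tool's z in degrees. A call has 1 to 20 rows; each row shifts and turns the commanded pose from where the row before left it, along the tool's axes as they then stand; what a row does not reach is not made up. A row lasts 1/10 s, in which the tool goes at most 50 mm and 8.59 degrees, less where a joint would pass 70% of its speed; a pose out of reach is approached as far as the arm can. A call is refused whole if a number of a shift passes 50 or a number of a turn 8.59, either way. A call with a gripper value outside its range is refused whole. "claw" is the finger opening in mm, from 0 to 85.4, set as the call begins (left out, the last holds). The fingers move at their own pace and stop on an object; "force" is the grip in N (left out, the last holds). Time passes only in rows, so rows that do not move let the fingers close. It gives the time, the measured TCP pose, the force, the opening and the grip force at its end, in the units of the state.
- status.state(): the state, without advancing time (a new reading comes with each control period).
- camera(name): name is "scene" or "top" or "wrist"; returns a dict with "frame" (420x560x3 uint8, red, green, blue), "fx", "fy", "cx", "cy" (pixels), "extrinsics" (4x4, takes a point from camera to world coordinates); the wrist camera has in their place "T_tool_cam" (4x4, takes a point from camera to tool coordinates, whose origin is the TCP and whose axes are the flange's). Camera axes: x right, y down, z forward; pixel columns grow to the right and rows downward; lengths in m; the calibration is good to about 2 mm. A picture is of the moment at which its call begins: read the wrist's pose just before it. There is no depth.
- job.close_job(): hands the job in; it is judged then, once.
The state is a dict: "clock": time; "joint_positions": joint angles; "joint_velocities": joint speeds; "effort": joint torques, N m; "tool_pos": TCP position; "ee_rot": TCP orientation; "wrist_force": force on the tool from outside, world axes, zero at the start; "moment": the same for the moment, N m; "grip_width": finger opening in m; "gripper_force": force on a finger pad.
Only numpy, scipy, OpenCV 4.12 (cv2) and the standard library are available. Lean on these libraries where they do the work, as an engineer would, in place of code of your own. Each camera call takes 0.05 s, during which the arm holds its last target. There are 200 camera calls.

TASK

Put the four chrome sockets away: stand each one upright in the well of the red holder block of its own size, the smallest socket in the smallest block and so on up to the largest in the largest, and let go. Leave the bolt and the bearing where they are.

Things in the scene. Friction and masses are not known exactly. Their poses are not given: they have to be found in the camera images.
- socket_a_mid (a point): the smallest of four loose chrome-steel deep sockets (plain round cylinders with a dark open bore on top), standing upright on the bench: 22 mm diameter, 66 mm tall, about 90 g. The point is on its axis half-way up (33 mm above its underside); z is its axis, up.
- socket_b_mid (a point): the second smallest of four loose chrome-steel deep sockets (plain round cylinders with a dark open bore on top), standing upright on the bench: 32 mm diameter, 68 mm tall, about 180 g. The point is on its axis half-way up (34 mm above its underside); z is its axis, up.
- socket_c_mid (a point): the second largest of four loose chrome-steel deep sockets (plain round cylinders with a dark open bore on top), standing upright on the bench: 42 mm diameter, 70 mm tall, about 320 g. The point is on its axis half-way up (35 mm above its underside); z is its axis, up.
- socket_d_mid (a point): the largest of four loose chrome-steel deep sockets (plain round cylinders with a dark open bore on top), standing upright on the bench: 54 mm diameter, 74 mm tall, about 600 g. The point is on its axis half-way up (37 mm above its underside); z is its axis, up.
- block_a_well (a point): the smallest of four fixed square red plastic holder blocks, the place for the smallest socket: 52 x 52 mm, 16 mm high, with one round well 38 mm in diameter and 12 mm deep, open at the top, in its middle. The point is at the centre of the well floor, 4 mm above the bench; z up, x and y along the sides.
- block_b_well (a point): the second smallest of four fixed square red plastic holder blocks, the place for the second smallest socket: 62 x 62 mm, 16 mm high, with one round well 48 mm in diameter and 12 mm deep, open at the top, in its middle. The point is at the centre of the well floor, 4 mm above the bench; z up, x and y along the sides.
- block_c_well (a point): the second largest of four fixed square red plastic holder blocks, the place for the second largest socket: 72 x 72 mm, 16 mm high, with one round well 58 mm in diameter and 12 mm deep, open at the top, in its middle. The point is at the centre of the well floor, 4 mm above the bench; z up, x and y along the sides.
- block_d_well (a point): the largest of four fixed square red plastic holder blocks, the place for the largest socket: 84 x 84 mm, 16 mm high, with one round well 70 mm in diameter and 12 mm deep, open at the top, in its middle. The point is at the centre of the well floor, 4 mm above the bench; z up, x and y along the sides.
- bolt_mid (a point): bystander: a steel hexagon bolt standing on its head, not a socket: solid, with no bore; head 30 to 35 mm across and 14 mm high, shank 18 mm thick, 60 mm tall in all, loose. The point is on its axis 30 mm above the bench.
- bearing_mid (a point): bystander: a flat steel ball bearing lying on the bench, not a socket: 52 mm diameter, 15 mm high, loose. The point is at its centre, 7.5 mm above the bench.
Things that resemble listed ones, but are neither listed nor needed, are in the scene too. What is shaped like the part that bears socket_d_mid but blue or pink is not meant.

How it is judged (in metres and radians):
At the end, for the whole second after the job is handed in: Each of the four sockets stands upright (within 0.12 rad) and at rest on the floor of the well of its own block: axis within 12 mm of the well's centre, underside within 5 mm of the well floor. The bolt and the bearing are within 20 mm of where they started (horizontal distance between socket_a_mid and block_a_well below 0.012 m and z of socket_a_mid in the frame of block_a_well below 0.038 m and angle between each of socket_a_mid, socket_b_mid, socket_c_mid, socket_d_mid's own z axis and vertical below 0.12 rad and linear speed of each of socket_a, socket_b, socket_c, socket_d below 0.02 m/s and horizontal distance between socket_b_mid and block_b_well below 0.012 m and z of socket_b_mid in the frame of block_b_well below 0.039 m and horizontal distance between socket_c_mid and block_c_well below 0.012 m and z of socket_c_mid in the frame of block_c_well below 0.04 m and horizontal distance between socket_d_mid and block_d_well below 0.012 m and z of socket_d_mid in the frame of block_d_well below 0.042 m and distance of each of bolt_mid, bearing_mid from where it was at the start of the episode below 0.02 m); the robot touches nothing.
It fails at once if the bolt is displaced by more than 20 mm (distance of bolt_mid from where it was at the start of the episode above 0.02 m).
It fails at once if the bearing is displaced by more than 20 mm (distance of bearing_mid from where it was at the start of the episode above 0.02 m).
It also fails if it takes over 99 s, if anything falls off the work surface, if the arm or the gripper's body presses on something with over 40 N, if the wrist force passes 120 N, or if a joint passes its speed limit or range.

## Working session

There is one attempt and no reset: what is moved stays moved. The work goes in short steps, Python scripts to look and compute and a tool call to move; the robot and the scene stay as the last step left them, time stands still between calls to the robot, and variables do not carry over. Pictures are saved under pics/ and viewed, at most 14 in all, crops included, and the job is handed in when it is done.

Besides the shell and the picture viewer there is one more tool, called after ">>>" as name([rows], argument=value, ...), one row to a line, values as JSON. move_arm: Moves the arm, as the interface text tells. Its arguments: {"type":"object","properties":{"rows":{"type":"array"},"claw":{"type":"number"},"force":{"type":"number"}},"required":["rows"]}

```bash
mkdir -p pics; python3 - <<'E'
from workcell import status,camera
import cv2,numpy as np
s=status.state();print({k:np.round(v,3).tolist() for k,v in s.items()})
for n in("top","scene"):
    c=camera(n);cv2.imwrite(f"pics/{n}0.png",c["frame"][:,:,::-1])
    print(n,c["fx"],c["fy"],c["cx"],c["cy"],np.round(c["extrinsics"],4).tolist())
E
```

```text
{'clock': 0.0, 'joint_positions': [64.514, 5.011, 10.034, 95.099, 0.001, 89.999], 'joint_velocities': [-0.153, 0.066, 0.034, 0.029, 0.036, -0.053], 'effort': [0.004, -52.04, 46.48, 0.017, 0.0, -0.0], 'tool_pos': [0.237, 0.496, 0.253], 'ee_rot': [[-0.903, 0.43, -0.001], [0.43, 0.903, -0.001], [0.0, -0.001, -1.0]], 'wrist_force': [-0.875, -0.26, 0.439], 'moment': [-0.032, 0.014, -0.033], 'gripper_force': 0.0, 'grip_width': 0.086}
top 392.74695432154414 392.74695432154414 276.91677972945917 208.3441813408795 [[0.0116, -0.9945, 0.1045, 0.4053], [-0.9998, -0.0101, 0.0145, 0.0272], [-0.0133, -0.1047, -0.9944, 1.0055], [0.0, 0.0, 0.0, 1.0]]
scene 448.2393462917239 448.2393462917239 281.29225714696565 208.6105824413806 [[-0.6737, 0.4185, -0.6091, 1.1313], [0.7389, 0.4002, -0.5422, 0.5998], [0.0169, -0.8153, -0.5788, 0.644], [0.0, 0.0, 0.0, 1.0]]
```

View pics/top0.png

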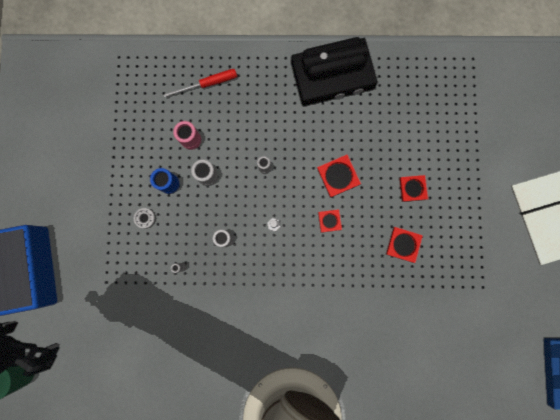

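View pics/scene0.png

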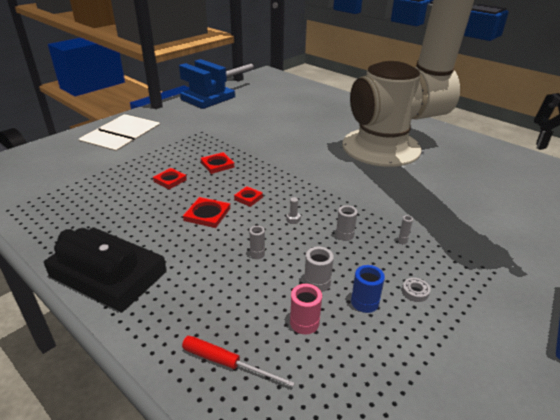

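The top view shows sockets D (202,170), B (264,162), C (221,238), A (175,268). The blocks are D (339,176), C (405,245), B (414,188), A (330,221). The bolt is at (273,225) and the bearing at (144,218). The pink and blue cylinders are decoys.

```bash
cat > h.py <<'E'
import cv2,numpy as np
from workcell import status,camera
def ray(px,K,T,z):
    d=T[:3,:3]@np.array([(px[0]-K[2])/K[0],(px[1]-K[3])/K[1],1.]);o=T[:3,3]
    return o+d*(z-o[2])/d[2]
def proj(p,K,T):
    q=np.linalg.inv(T)@np.append(p,1);return np.array([K[0]*q[0]/q[2]+K[2],K[1]*q[1]/q[2]+K[3]])
def cam(n):
    s=status.state();c=camera(n);K=[c[k] for k in("fx","fy","cx","cy")]
    if n=="wrist":
        T=np.eye(4);T[:3,:3]=s["ee_rot"];T[:3,3]=s["tool_pos"];T=T@np.array(c["T_tool_cam"])
    else:T=np.array(c["extrinsics"])
    return c["frame"],K,T,s
def dark(f,px,r,th):
    "dark blob nearest px inside window r"
    x0,y0=int(px[0]-r),int(px[1]-r);x0=max(x0,0);y0=max(y0,0)
    g=cv2.cvtColor(f,cv2.COLOR_RGB2GRAY)[y0:y0+2*r+1,x0:x0+2*r+1]
    n,l,st,ce=cv2.connectedComponentsWithStats((g<th).astype(np.uint8))
    out=[(np.hypot(*(ce[i]+[x0,y0]-px)),st[i,4],ce[i]+[x0,y0],st[i,2:4]) for i in range(1,n) if st[i,4]>8]
    return min(out,key=lambda t:t[0]) if out else None
E
python3 - <<'E'
from h import *
f,K,T,s=cam("top")
P=dict(sa=(175,268,.066,7),sb=(264,162,.068,8),sc=(221,238,.07,9),sd=(202,170,.074,12),ba=(330,221,.016,11),bb=(414,188,.016,13),bc=(405,245,.016,15),bd=(339,176,.016,20),bolt=(273,223,.06,0),bear=(144,218,.015,0))
for k,(u,v,z,r) in P.items():
    c=np.array([u,v],float);a=''
    if r:
        if k[0]=='s':
            D=dark(f,c,r,75);
        else: D=dark(f,c,r,60)
        if D: c=D[2];a=(D[1],D[3])
    print(k,np.round(c,1),np.round(ray(c,K,T,z),4),a)
# red block angles
hs=cv2.cvtColor(f,cv2.COLOR_RGB2HSV);m=((hs[...,1]>150)&((hs[...,0]<8)|(hs[...,0]>172))&(hs[...,2]>90)).astype(np.uint8)
for c in cv2.findContours(m,0,2)[0]:
    if cv2.contourArea(c)>100:
        r=cv2.minAreaRect(c);print(np.round(r[0],1),np.round(r[1],1),r[2],np.round(ray(r[0],K,T,.016),4))
E
```

```text
sa [174.8 267.8] [0.3596 0.282  0.066 ] (np.int32(17), array([5, 5], dtype=int32))
sb [263.1 162.1] [0.6165 0.0757 0.068 ] (np.int32(43), array([7, 7], dtype=int32))
sc [220.7 237.7] [0.432  0.1738 0.07  ] (np.int32(86), array([11, 11], dtype=int32))
sd [201.7 169.8] [0.595  0.2236 0.074 ] (np.int32(155), array([14, 14], dtype=int32))
ba [329.6 220.4] [ 0.48   -0.0916  0.016 ] (np.int32(136), array([14, 12], dtype=int32))
bb [413.9 187.5] [ 0.5659 -0.3052  0.016 ] (np.int32(269), array([19, 18], dtype=int32))
bc [404.6 244.4] [ 0.4221 -0.2785  0.016 ] (np.int32(405), array([23, 23], dtype=int32))
bd [338.6 174.9] [ 0.5966 -0.1149  0.016 ] (np.int32(550), array([27, 27], dtype=int32))
bolt [273. 223.] [0.469 0.05  0.06 ] 
bear [144. 218.] [0.4813 0.3791 0.015 ] 
[403.9 244.5] [29.8 28.7] 15.945395469665527 [ 0.4217 -0.2768  0.016 ]
[329.7 220.5] [20.4 21.1] 81.8698959350586 [ 0.4799 -0.0918  0.016 ]
[413.4 188. ] [24.3 25.4] 84.2894058227539 [ 0.5648 -0.304   0.016 ]
[338.4 175.4] [32.6 33.1] 66.03751373291016 [ 0.5953 -0.1143  0.016 ]
[217.5  77.6] [ 9.3 37.5] 73.3007583618164 [0.8536 0.2019 0.016 ]
```

>>> move_arm([
  [[0,0,0,-8.5],[0,0,0,-8.5],[0,0,0,-8.5],[-20.5,-35.7,15,0],[-20.5,-35.7,15,0],[-20.5,-35.7,15,0],[-20.5,-35.7,15,0],[-20.5,-35.7,15,0],[-20.5,-35.7,15,0],[0,0,0,0],[0,0,0,0],[0,0,0,0]],
], claw=60)

```text
clock: 1.35
tool_pos: [0.3596, 0.2829, 0.1637]
ee_rot: [[-1.0, -0.001, 0.0], [-0.001, 1.0, 0.001], [-0.0, 0.001, -1.0]]
wrist_force: [0.2, 0.6, -0.3]
grip_width: 0.0602
gripper_force: 0.0
```

```bash
python3 - <<'E'
from h import *
f,K,T,s=cam("wrist");cv2.imwrite("pics/w0.png",f[:,:,::-1])
print(s["clock"],s["tool_pos"],s["joint_positions"],np.round(s["ee_rot"],3).tolist(),K)
print(np.round(T,3).tolist(),proj([.3596,.282,.066],K,T))
E
```

```text
1.35 [0.35960826 0.28289583 0.16365169] [ 3.81842629e+01 -8.58477348e+00 -1.30545577e+01  8.54993114e+01
  1.23181698e-02  3.81530284e+01] [[-1.0, -0.001, 0.0], [-0.001, 1.0, 0.001], [-0.0, 0.001, -1.0]] [338.98514217891613, 338.98514217891613, 273.2785269271394, 208.56840479469707]
[[0.0, 0.955, 0.296, 0.284], [1.0, -0.0, 0.0, 0.282], [0.0, 0.296, -0.955, 0.285], [0.0, 0.0, 0.0, 1.0]] [272.58514646 219.53912394]
```

View pics/w0.png

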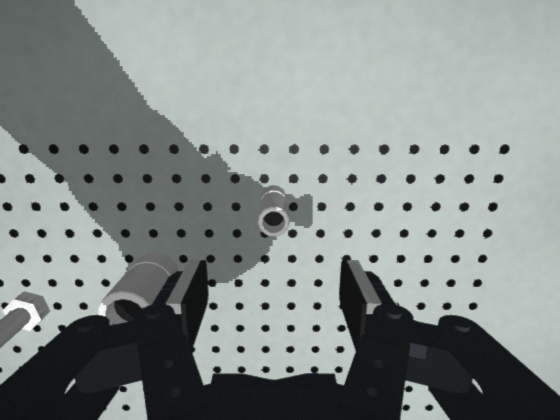

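Socket A's rim shows at (273,219), and the prediction was (272.6,219.5), so the top-view estimates hold. Descend and grip.

>>> move_arm([
  [[0,0,30,0],[0,0,30,0],[0,0,30,0],[0,0,16,0],[0,0,8,0],[0,0,0,0],[0,0,0,0]],
])

```text
clock: 2.1
tool_pos: [0.3599, 0.2831, 0.0503]
ee_rot: [[-1.0, -0.001, 0.001], [-0.001, 1.0, 0.001], [-0.001, 0.001, -1.0]]
wrist_force: [0.2, 0.1, 0.8]
grip_width: 0.0603
gripper_force: 0.0
```

>>> move_arm([
  [[0,0,0,0],[0,0,0,0],[0,0,0,0],[0,0,0,0],[0,0,0,0],[0,0,0,0],[0,0,0,0],[0,0,0,0],[0,0,0,0],[0,0,0,0]],
], claw=0, force=50)

```text
clock: 3.1
tool_pos: [0.3601, 0.2826, 0.0501]
ee_rot: [[-1.0, -0.0, 0.001], [-0.0, 1.0, 0.001], [-0.001, 0.001, -1.0]]
wrist_force: [-0.7, -0.2, 5.9]
grip_width: 0.0208
gripper_force: 48.7
```

>>> move_arm([
  [[0,0,-10,0],[0,0,-30,0],[0,0,-35,0],[0,0,-35,0],[0,-15,0,0],[-10,-30,0,0],[-10,-30,0,0],[-10,-30,0,0],[-10,-30,0,0],[-10,-30,0,0],[-10,-30,0,0],[-10,-30,0,0],[-10,-30,0,0],[-10,-30,0,0],[-10,-30,0,0],[-10,-30,0,0],[-10,-30,0,0],[0,0,0,0],[0,0,0,0]],
])

```text
clock: 5.0
tool_pos: [0.4793, -0.0933, 0.1588]
ee_rot: [[-1.0, 0.001, -0.001], [0.001, 1.0, 0.0], [0.001, 0.0, -1.0]]
wrist_force: [-0.7, -0.9, -1.7]
grip_width: 0.0209
gripper_force: 49.2
```

```bash
python3 - <<'E'
from h import *
f,K,T,s=cam("wrist");cv2.imwrite("pics/w1.png",f[:,:,::-1])
print(s["clock"],s["tool_pos"],s["grip_width"],proj([.48,-.0916,.016],K,T))
E
```

```text
5.0 [ 0.47927374 -0.09328338  0.15880332] 0.020859930521444716 [275.88630417 202.44672032]
```

View pics/w1.png

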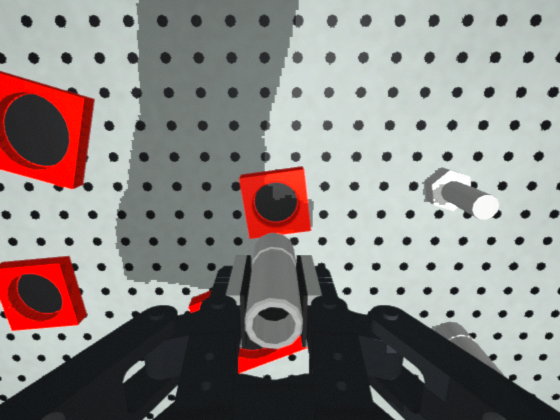

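Well A appears at (276,202), as predicted. Lower.

>>> move_arm([
  [[0,2,15,0],[0,0,25,0],[0,0,25,0],[0,0,15,0],[0,0,10,0],[0,0,8,0],[0,0,5,0],[0,0,0,0],[0,0,0,0]],
])

```text
clock: 5.95
tool_pos: [0.4801, -0.0907, 0.0569]
ee_rot: [[-1.0, -0.0, 0.001], [-0.0, 1.0, -0.0], [-0.001, -0.0, -1.0]]
wrist_force: [0.8, 0.1, -1.8]
grip_width: 0.0206
gripper_force: 49.1
```

>>> move_arm([
  [[0,0,0,0],[0,0,0,0],[0,0,0,0],[0,0,0,0],[0,0,0,0],[0,0,0,0]],
], claw=55)

```text
clock: 6.55
tool_pos: [0.4798, -0.0907, 0.0563]
ee_rot: [[-1.0, -0.0, 0.0], [-0.0, 1.0, -0.0], [-0.0, -0.0, -1.0]]
wrist_force: [-1.3, 0.4, -0.1]
grip_width: 0.0552
gripper_force: 0.0
```

>>> move_arm([
  [[0,0,-20,0],[0,0,-45,0],[0,0,-48,0],[6,30,0,0],[6,33.5,0,0],[6,33.5,0,0],[6,33.5,0,0],[6,33.5,0,0],[6,33.5,0,0],[6,33.5,0,0],[6,33.5,0,0],[0,0,0,0],[0,0,0,0]],
], claw=70)

```text
clock: 7.85
tool_pos: [0.4315, 0.1743, 0.1692]
ee_rot: [[-1.0, -0.002, -0.0], [-0.002, 1.0, -0.0], [0.0, -0.0, -1.0]]
wrist_force: [0.3, -0.8, 0.4]
grip_width: 0.07
gripper_force: 0.0
```

```bash
python3 - <<'E'
from h import *
f,K,T,s=cam("wrist")
p=proj([.432,.1738,.07],K,T);D=dark(f,p,35,60);print(s["tool_pos"],p,D,ray(D[2],K,T,.07))
f,K,T,s=cam("top");p=proj([.48,-.0916,.07],K,T);print(p);cv2.imwrite("pics/t1.png",cv2.resize(f[130:300,130:450,::-1],None,fx=2,fy=2))
E
```

```text
[0.43152731 0.17432821 0.16923119] [273.23705253 219.50238593] (np.float64(1.5500304461722485), np.int32(972), array([273.26851852, 217.9526749 ]), array([40, 33], dtype=int32)) [0.43087281 0.17381991 0.07      ]
[332.34211808 218.75157307]
```

View pics/t1.png

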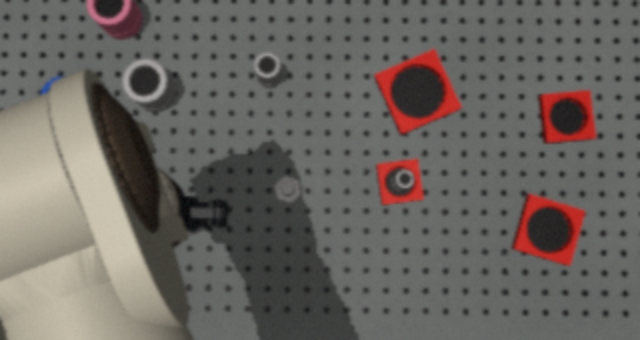

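Socket A stands upright in its well (crop 404,180). Socket C is where expected, so descend and grip it.

>>> move_arm([
  [[0,0,30,0],[0,0,35,0],[0,0,30,0],[0,0,16,0],[0,0,8,0],[0,0,0,0],[0,0,0,0]],
])

```text
clock: 8.65
tool_pos: [0.4323, 0.1736, 0.0512]
ee_rot: [[-1.0, 0.0, 0.001], [0.0, 1.0, 0.0], [-0.001, 0.0, -1.0]]
wrist_force: [-0.1, 0.5, 0.2]
grip_width: 0.0699
gripper_force: 0.0
```

>>> move_arm([
  [[0,0,0,0],[0,0,0,0],[0,0,0,0],[0,0,0,0],[0,0,0,0],[0,0,0,0],[0,0,0,0],[0,0,0,0]],
], claw=0, force=70)

```text
clock: 9.45
tool_pos: [0.4323, 0.1741, 0.0515]
ee_rot: [[-1.0, -0.0, 0.002], [-0.0, 1.0, 0.001], [-0.002, 0.001, -1.0]]
wrist_force: [-1.2, 0.5, 6.0]
grip_width: 0.0405
gripper_force: 70.0
```

>>> move_arm([
  [[0,0,-10,0],[0,0,-35,0],[0,0,-40,0],[0,0,-35,0],[0,-18,0,0],[0,-34,0,0],[1,-34,0,0],[1,-34,0,0],[1,-34,0,0],[1,-34,0,0],[1,-34,0,0],[1,-34,0,0],[1,-34,0,0],[1,-34,0,0],[1,-34,0,0],[1,-34,0,0],[1,-34,0,0],[0,-26,0,0],[0,0,0,0],[0,0,0,0]],
])

```text
clock: 11.45
tool_pos: [0.4205, -0.2784, 0.1703]
ee_rot: [[-1.0, 0.001, -0.001], [0.001, 1.0, 0.001], [0.001, 0.001, -1.0]]
wrist_force: [-0.5, -0.2, -3.3]
grip_width: 0.0405
gripper_force: 72.2
```

```bash
python3 - <<'E'
from h import *
f,K,T,s=cam("wrist");p=proj([.4221,-.278,.016],K,T);D=dark(f,p,50,60);print(s["clock"],s["tool_pos"],s["grip_width"],s["joint_positions"],p,D,ray(D[2],K,T,.016))
E
```

```text
11.45 [ 0.42050227 -0.27838944  0.1702887 ] 0.04046989939262964 [-3.35116185e+01 -2.09435620e+00 -6.32057098e+00  8.58290277e+01
  1.04586707e-02 -3.34561790e+01] [274.19493784 199.56481532] (np.float64(6.051797722397846), np.int32(2377), array([271.40765671, 194.19310055]), array([63, 52], dtype=int32)) [ 0.41740651 -0.28033997  0.016     ]
```

The wrist blob (63x52 px) is smaller than the well should appear, so the held socket is clipping it. I trust the top view here.

>>> move_arm([
  [[-1,0,15,0],[0,0,30,0],[0,0,30,0],[0,0,18,0],[0,0,10,0],[0,0,7,0],[0,0,4,0],[0,0,0,0],[0,0,0,0]],
])

```text
clock: 12.4
tool_pos: [0.4223, -0.2784, 0.0571]
ee_rot: [[-1.0, -0.0, 0.001], [-0.0, 1.0, -0.001], [-0.001, -0.001, -1.0]]
wrist_force: [0.5, 0.4, -3.4]
grip_width: 0.0407
gripper_force: 72.1
```

>>> move_arm([
  [[0,0,0,0],[0,0,0,0],[0,0,0,0],[0,0,0,0],[0,0,0,0],[0,0,0,0]],
], claw=70)

```text
clock: 13.0
tool_pos: [0.4219, -0.2782, 0.0563]
ee_rot: [[-1.0, -0.0, 0.0], [-0.0, 1.0, -0.0], [-0.0, -0.0, -1.0]]
wrist_force: [-0.5, 0.2, -0.7]
grip_width: 0.0705
gripper_force: 0.0
```

>>> move_arm([
  [[0,0,-20,0],[0,0,-45,0],[0,0,-50,0],[-10,18,0,0],[-16,30,0,0],[-16,30,0,0],[-16,30,0,0],[-16,30,0,0],[-16,30,0,0],[-16,30,0,0],[-16,30,0,0],[-16,30,0,0],[-16,30,0,0],[-16,30,0,0],[-16,30,0,0],[-8.5,6,0,0],[0,0,0,0],[0,0,0,0]],
], claw=65)

```text
clock: 14.8
tool_pos: [0.6159, 0.0752, 0.171]
ee_rot: [[-1.0, -0.0, -0.001], [0.0, 1.0, -0.0], [0.001, -0.0, -1.0]]
wrist_force: [0.0, 0.3, 0.2]
grip_width: 0.0649
gripper_force: 0.0
```

```bash
python3 - <<'E'
from h import *
f,K,T,s=cam("wrist");p=proj([.6165,.0757,.068],K,T);D=dark(f,p,35,60);print(s["clock"],s["tool_pos"],s["joint_positions"],p,D,ray(D[2],K,T,.068))
E
```

```text
14.8 [0.61593659 0.07519218 0.17104647] [ 6.96617156e+00  1.38967837e+01  1.10779424e+01  8.72283181e+01
 -1.43166973e-02  6.96617608e+00] [274.73253093 217.93877983] (np.float64(0.400050531374683), np.int32(493), array([274.82555781, 217.54969574]), array([29, 23], dtype=int32)) [0.61621273 0.07576488 0.068     ]
```

>>> move_arm([
  [[0,0,30,0],[0,0,37,0],[0,0,30,0],[0,0,16,0],[0,0,8,0],[0,0,0,0],[0,0,0,0]],
])

```text
clock: 15.55
tool_pos: [0.617, 0.0758, 0.0519]
ee_rot: [[-1.0, 0.0, 0.002], [0.0, 1.0, 0.0], [-0.002, 0.0, -1.0]]
wrist_force: [0.2, -1.0, -0.2]
grip_width: 0.0653
gripper_force: 0.0
```

>>> move_arm([
  [[0,0,0,0],[0,0,0,0],[0,0,0,0],[0,0,0,0],[0,0,0,0],[0,0,0,0],[0,0,0,0],[0,0,0,0]],
], claw=0, force=60)

```text
clock: 16.35
tool_pos: [0.6168, 0.076, 0.0515]
ee_rot: [[-1.0, -0.0, 0.002], [-0.0, 1.0, 0.0], [-0.002, 0.0, -1.0]]
wrist_force: [-0.8, 0.2, 5.0]
grip_width: 0.0309
gripper_force: 58.9
```

>>> move_arm([
  [[0,0,-10,0],[0,0,-35,0],[0,0,-40,0],[0,0,-35,0],[3,-18,0,0],[4,-29,0,0],[4,-29,0,0],[4,-29,0,0],[4,-29,0,0],[4,-29,0,0],[4,-29,0,0],[4,-29,0,0],[4,-29,0,0],[4,-29,0,0],[4,-29,0,0],[4,-29,0,0],[4,-29,0,0],[0,-14,0,0],[0,0,0,0],[0,0,0,0]],
])

```text
clock: 18.35
tool_pos: [0.5652, -0.3038, 0.1699]
ee_rot: [[-1.0, 0.0, -0.001], [0.0, 1.0, 0.001], [0.001, 0.001, -1.0]]
wrist_force: [0.1, 0.4, -1.3]
grip_width: 0.0309
gripper_force: 59.7
```

```bash
python3 - <<'E'
from h import *
f,K,T,s=cam("wrist");p=proj([.5655,-.3045,.016],K,T);D=dark(f,p,40,60);print(s["clock"],s["tool_pos"],s["grip_width"],p,D,ray(D[2],K,T,.016))
E
```

```text
18.35 [ 0.56522242 -0.30377081  0.16986463] 0.030882109699874448 [272.85514587 198.18818114] (np.float64(3.8587306596601736), np.int32(1903), array([269.04098791, 198.77299002]), array([54, 53], dtype=int32)) [ 0.5660086  -0.30771604  0.016     ]
```

>>> move_arm([
  [[0,-1.5,15,0],[0,0,30,0],[0,0,30,0],[0,0,18,0],[0,0,10,0],[0,0,7,0],[0,0,4,0],[0,0,0,0],[0,0,0,0]],
])

```text
clock: 19.3
tool_pos: [0.5658, -0.3058, 0.0572]
ee_rot: [[-1.0, -0.0, 0.001], [-0.0, 1.0, -0.001], [-0.001, -0.001, -1.0]]
wrist_force: [0.2, 1.1, -1.9]
grip_width: 0.031
gripper_force: 59.7
```

>>> move_arm([
  [[0,0,0,0],[0,0,0,0],[0,0,0,0],[0,0,0,0],[0,0,0,0],[0,0,0,0]],
], claw=62)

```text
clock: 19.9
tool_pos: [0.5654, -0.3057, 0.0563]
ee_rot: [[-1.0, -0.0, 0.0], [-0.0, 1.0, -0.0], [-0.0, -0.0, -1.0]]
wrist_force: [-0.9, 0.2, 0.4]
grip_width: 0.0622
gripper_force: 0.0
```

>>> move_arm([
  [[0,0,-20,0],[0,0,-50,0],[0,0,-50,0],[-2,18,0,0],[-2,36,0,0],[-2,36,0,0],[-2,36,0,0],[-2,36,0,0],[-2,36,0,0],[-2,36,0,0],[-2,36,0,0],[-2,36,0,0],[-2,36,0,0],[-2,36,0,0],[-2,36,0,0],[-2,36,0,0],[-2,36,0,0],[-2,36,0,0],[0,7,0,0],[0,0,0,0]],
], claw=72)

```text
clock: 21.9
tool_pos: [0.595, 0.2245, 0.1759]
ee_rot: [[-1.0, -0.002, -0.0], [-0.002, 1.0, -0.0], [0.0, -0.0, -1.0]]
wrist_force: [0.6, -1.2, 1.2]
grip_width: 0.0719
gripper_force: 0.0
```

```bash
python3 - <<'E'
from h import *
f,K,T,s=cam("wrist");p=proj([.595,.2236,.074],K,T);D=dark(f,p,50,60);print(s["clock"],s["tool_pos"],p,D,ray(D[2],K,T,.074));cv2.imwrite("pics/w2.png",f[:,:,::-1])
E
```

```text
21.9 [0.59496832 0.2245094  0.17589709] [272.68459447 217.69471515] (np.float64(0.44812223486291763), np.int32(1569), array([272.38368388, 217.36265137]), array([51, 43], dtype=int32)) [0.59475652 0.22339037 0.074     ]
```

View pics/w2.png

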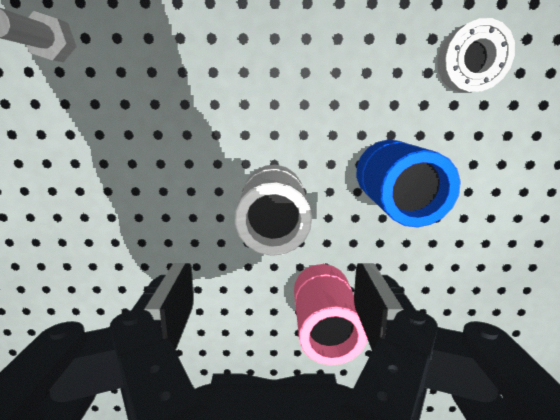

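Socket D's rim is at (273,217). Blue (418,185) and pink (332,333) are clear of the fingers. Descend.

>>> move_arm([
  [[0,-1,30,0],[0,0,37,0],[0,0,30,0],[0,0,18,0],[0,0,8,0],[0,0,0,0],[0,0,0,0]],
])

```text
clock: 22.65
tool_pos: [0.5959, 0.2219, 0.0546]
ee_rot: [[-1.0, 0.001, 0.001], [0.001, 1.0, 0.001], [-0.001, 0.001, -1.0]]
wrist_force: [-0.5, 0.1, 0.7]
grip_width: 0.0716
gripper_force: 0.0
```

>>> move_arm([
  [[0,0,0,0],[0,0,0,0],[0,0,0,0],[0,0,0,0],[0,0,0,0],[0,0,0,0],[0,0,0,0],[0,0,0,0]],
], claw=0, force=100)

```text
clock: 23.45
tool_pos: [0.5963, 0.2231, 0.0555]
ee_rot: [[-1.0, -0.001, 0.003], [-0.001, 1.0, 0.002], [-0.003, 0.002, -1.0]]
wrist_force: [1.6, 1.9, 6.4]
grip_width: 0.0524
gripper_force: 104.4
```

>>> move_arm([
  [[0,0,-10,0],[0,0,-30,0],[0,0,-40,0],[0,0,-35,0],[0,-13,0,0],[0,-25,0,0],[0,-30,0,0],[0,-30,0,0],[0,-30,0,0],[0,-30,0,0],[0,-30,0,0],[0,-30,0,0],[0,-30,0,0],[0,-30,0,0],[0,-30,0,0],[0,-20,0,0],[0,-10,0,0],[0,0,0,0],[0,0,0,0]],
])

```text
clock: 25.35
tool_pos: [0.595, -0.1151, 0.1677]
ee_rot: [[-1.0, -0.0, -0.001], [-0.0, 1.0, 0.001], [0.001, 0.001, -1.0]]
wrist_force: [-0.6, 0.9, -5.7]
grip_width: 0.0522
gripper_force: 106.3
```

```bash
python3 - <<'E'
from h import *
f,K,T,s=cam("wrist");p=proj([.596,-.1147,.016],K,T);print(s["clock"],s["tool_pos"],s["grip_width"],p);cv2.imwrite("pics/w3.png",f[:,:,::-1])
E
```

```text
25.35 [ 0.59499525 -0.11512498  0.16767379] 0.052170093452342615 [274.26478736 199.79047463]
```

View pics/w3.png

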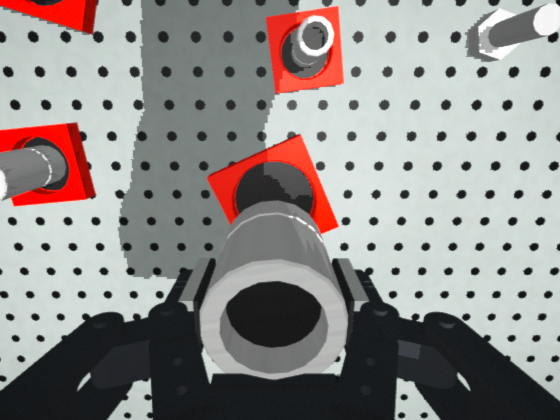

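Well D spans columns 233–314 with its top at row 160, so its centre is about (274,200), as predicted. Lower.

>>> move_arm([
  [[0,0,15,0],[0,0,27,0],[0,0,27,0],[0,0,17,0],[0,0,10,0],[0,0,7,0],[0,0,4,0],[0,0,0,0],[0,0,0,0]],
])

```text
clock: 26.3
tool_pos: [0.5957, -0.1157, 0.0621]
ee_rot: [[-1.0, -0.0, 0.001], [-0.0, 1.0, -0.0], [-0.001, -0.0, -1.0]]
wrist_force: [0.0, 0.1, -5.8]
grip_width: 0.052
gripper_force: 106.3
```

>>> move_arm([
  [[0,0,0,0],[0,0,0,0],[0,0,0,0],[0,0,0,0],[0,0,0,0],[0,0,0,0]],
], claw=78)

```text
clock: 26.9
tool_pos: [0.5953, -0.1156, 0.0614]
ee_rot: [[-1.0, -0.0, 0.0], [-0.0, 1.0, -0.0], [-0.0, -0.0, -1.0]]
wrist_force: [-0.3, 0.0, -0.1]
grip_width: 0.0779
gripper_force: 0.0
```

>>> move_arm([
  [[0,0,-20,0],[0,0,-40,0],[0,0,-50,0],[0,0,-30,0],[30,25,0,0],[30,25,0,0],[30,25,0,0],[30,25,0,0],[30,30,0,0],[20,30,0,0],[0,30,0,0],[0,30,0,0],[0,30,0,0],[0,0,0,0],[0,0,0,0]],
])

```text
clock: 28.4
tool_pos: [0.4251, 0.1347, 0.2013]
ee_rot: [[-1.0, -0.002, -0.0], [-0.002, 1.0, -0.0], [0.0, -0.0, -1.0]]
wrist_force: [0.4, -0.4, 0.3]
grip_width: 0.0783
gripper_force: 0.0
```

```bash
python3 - <<'E'
from h import *
f,K,T,s=cam("top");cv2.imwrite("pics/t2.png",cv2.resize(f[130:300,130:450,::-1],None,fx=2,fy=2))
for n,p in dict(a=[.48,-.0916,.07],b=[.5655,-.3045,.072],c=[.422,-.278,.074],d=[.596,-.1147,.078]).items():
    q=proj(p,K,T);D=dark(f,q,9,75);print(n,p,np.round(ray(D[2],K,T,p[2]),4) if D else None,q*2-[260,260])
E
```

```text
a [0.48, -0.0916, 0.07] [ 0.4794 -0.0908  0.07  ] [404.68423616 177.50314613]
b [0.5655, -0.3045, 0.072] [ 0.566  -0.3054  0.072 ] [582.87364595 108.00808791]
c [0.422, -0.278, 0.074] [ 0.4219 -0.2783  0.074 ] [564.10063018 228.09296327]
d [0.596, -0.1147, 0.078] [ 0.5946 -0.1157  0.078 ] [424.56177949  80.53546677]
```

View pics/t2.png

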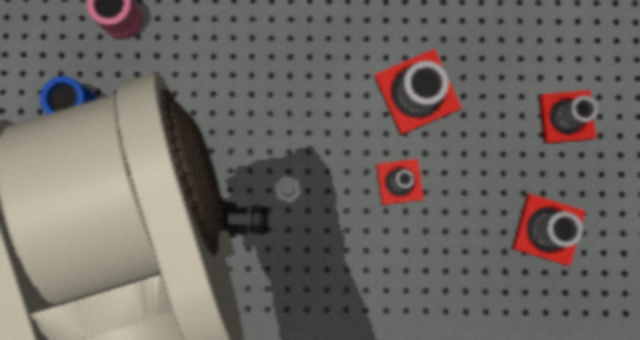

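All four sockets stand in their own wells, with rims at crop (404,179), (583,109), (564,229) and (426,83), each within 2 mm of where it should be. The bolt is unmoved at (288,189). Hand in.

```bash
python3 -c "
from workcell import job
print(job.close_job())"
```

```text
the job is handed in; nothing more can be done
None
```

All four sockets stand upright in the wells of their own blocks, measured within about 2 mm of centre, and the job was handed in at about 28 s; the bolt had not moved, the bearing was never approached (the arm hid it in the last picture), and no verdict came back.

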